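# Roll a filter cartridge up a sloped gutter into the pocket at its stop

## Robot

A 6-joint arm with a two-finger parallel gripper is mounted at the origin on a cart in front of the work surface, level with it; the furniture and walls round the work are solid. World frame = base frame: x ahead of the robot, y to its left, z up, the work surface at z = 0. Lengths are in mm, angles in degrees, forces in N, time in s.
With the tool pointing down it reaches from about 300 to 875 mm from the base axis. Payload 6.4 kg.
Tool frame: the origin (TCP) lies on the centre line of the jaws, within the pads' length; the fingertips stand 19 mm ahead of it and the grasp point (between the pads) is the TCP; x points along the fingers, y is the direction in which the jaws open and shut, and the axes are right-handed (so a half turn about x gives the same grasp; the last joint's range is limited). The gripper opens to 85 mm and grips with 20 to 120 N. Pads are 22 mm wide; open, the fingers measure 114 mm over their backs; the gripper's body (76 mm by 85 mm) begins 54 mm behind the grasp point. The pads swing forward as they close: fully open they stand 13 mm farther back than shut.
Start: joints at [-86.878, 10.359, 92.074, -0, 77.567, -11.82], TCP at [148.281, -555.566, 250.288] pointing down, gripper open.
Joint ranges: [-171.53, 171.53], [-51.25, 118.39], [17.06, 147.69], [-65.23, 245.23], [0, 150.52], [-178.68, 178.68]. Speed limits (degrees/s): [147.25, 147.25, 172.46, 180, 180, 180].

## Interface

Orientations are given as a 3x3 rotation matrix whose columns are the frame's x, y, z axes.
In Python, from cell import readout, grab_frame, workorder gives the robot as it stands. The module is installed in compiled form; this text tells all that it offers.
- The arm moves only by the tool drive_tool, never from a script. Its argument "rows" is one flat list of numbers, 7 for each row, row after row: the turn, a rotation vector about the tool's x, y, z each as a share of pi rad, from -1 to 1, then the shift along the tool's x, y, z each as a share of 20 cm, from -1 to 1, then the closure, from -1 (fully open) to 1 (shut). A call has 1 to 20 rows; each row is the pose to reach, as a shift and turn from the pose commanded when the call began, along the tool's axes at that moment, turning the shorter way round; what a row does not reach only later rows make up. A row lasts 1/8 s, in which the tool goes at most 62.5 mm and 10.7 degrees, less where a joint would pass 70% of its speed; a pose out of reach is approached as far as the arm can. A call with a number of a shift or a turn outside -1 to 1 is refused whole. A call with a gripper value outside its range is refused whole. The fingers move at their own pace and stop on an object; "grip_force" is the grip in N (left out, the last holds). Time passes only in rows, so rows that repeat a pose let the fingers close. It gives the time, the measured TCP pose, the force and the opening at its end, in the units of the state.
- readout.sense(): the state, without advancing time (a new reading comes with each control period).
- grab_frame(name): name is "scene" or "side" or "wrist"; returns a dict with "image" (384x512x3 uint8, red, green, blue), "K" (3x3 intrinsics, pixels), "world_to_cam" (4x4, takes a point from world to camera coordinates); the wrist camera has in their place "T_tool_cam" (4x4, takes a point from camera to tool coordinates, whose origin is the TCP and whose axes are the tool frame's). Camera axes: x right, y down, z forward; pixel columns grow to the right and rows downward; lengths in mm; the calibration is good to about 2 mm. A picture is of the moment at which its call begins: read the wrist's pose just before it. There is no depth.
- workorder.finish_job(): hands the job in, once; it reports no verdict.
The state is a dict: "clock": time; "q": joint angles; "qvel": joint speeds; "effort": joint torques, N m; "eef_pos": TCP position; "tcp_rot": TCP orientation; "force": force on the tool from outside, world axes, zero at the start; "torque": the same for the moment, N m; "gripper_width": finger opening in mm.
Only numpy, scipy, OpenCV 4.12 (cv2) and the standard library are available. Lean on these libraries where they do the work, as an engineer would, in place of code of your own. Each camera call takes 0.05 s, during which the arm holds its last target.

## Task

With the fingertips, push the steel filter cartridge up the sloped aluminium gutter, over the small ramp of the yellow stop, until it drops into the pocket against the stop and stays there without rolling back. Push gently and let it roll on the gutter: do not grip or lift it, do not shift the clamped stop along the gutter, and leave the vials and the tape roll where they are.

Things in the scene. Friction and masses are not known exactly. Their poses are not given: they have to be found in the camera images.
- gutter: Fixed aluminium gutter on a grey base, 240 mm long, 74 wide (66 inside). Origin: underside centre, on the worktop. x level, along the gutter to its high end; y across; z up. Its floor rises 8 degrees towards +x and is 37 mm above the origin at mid-length. Side walls 8 mm, low-end lip 6 mm above the floor; two ears 22 mm high at the lip's ends, 50 mm apart, face 116 mm downhill of mid-length.
- cartridge_center (a point): Centre of the loose cartridge, a polished steel cylinder with black end caps and blue band, 34 mm diameter, 60 long, 180 g, slippery (friction 0.2). It lies across the gutter (its axis is this frame's y) and rolls along it; its axis is 17 mm above the gutter floor. It starts resting on the low-end ears and rolls back there if let go short of the pocket.
- seat (a point): Where the cartridge's centre lies when seated at the yellow stop. x: up the 8 degree slope, y: across, z: normal to the gutter floor, which is 17 mm below. The ramp (62 mm wide) starts at x = -26 mm and ends in an edge 4 mm high at x = -11; past it the cartridge drops into the pocket by itself and leans back on the edge, 2 mm clear of the stop wall (face at x = +19, 28 high).
- stop (a joint): Where the stop is clamped along the gutter, different in each start (m, grows uphill; 0: seat at mid-length). The clamp slips only if pushed with more than about 40 N.
- vial_red: Loose bystander: upright glass sample vial with red cap, 23 mm diameter, 54 mm tall, beside the gutter. Origin: centre of its underside.
- vial_black: Loose bystander: upright glass sample vial with black cap, 23 mm diameter, 54 mm tall, on the other side of the gutter. Origin: centre of its underside.
- tape_roll: Loose bystander: black roll of tape lying flat, 56 mm diameter, 19 mm high, beside the gutter. Origin: centre of its underside.
- cartridge: The same loose cartridge as cartridge_center; its origin is that centre point.
Not all that is in view belongs to the job. Of the things that look like the cartridge, the smaller one is meant.

How it is judged:
By the outcome, as a careful person would: the job done as asked, in the order asked, and still so for the second after the job is handed in, with the robot touching nothing.
It also fails if it takes over 40 s, if anything falls off the work surface, if the arm or the gripper's body presses on something with over 40 N, if the wrist force passes 120 N, or if a joint passes its speed limit or range.

## Working session

There is one attempt and no reset: what is moved stays moved. The work goes in short steps, Python scripts to look and compute and a tool call to move; the robot and the scene stay as the last step left them, time stands still between calls to the robot, and variables do not carry over. Pictures are saved under pics/ and viewed, and the job is handed in when it is done.

Besides the shell and the picture viewer there is one more tool, called as a command line: name --argument value ..., lists and objects as JSON in quotes. drive_tool: Moves the arm, as the interface text tells. Its arguments: {"type":"object","properties":{"rows":{"type":"array","items":{"type":"number","minimum":-1,"maximum":1}},"grip_force":{"type":"number"}},"required":["rows"]}

```bash
mkdir -p pics; python3 - <<'E'
from cell import readout, grab_frame
import cv2, numpy as np
s=readout.sense()
print({k:np.round(v,3).tolist() for k,v in s.items()})
for n in ["scene","side","wrist"]:
    f=grab_frame(n); cv2.imwrite(f"pics/{n}0.png",cv2.cvtColor(f["image"],cv2.COLOR_RGB2BGR))
    np.savez(f"{n}0.npz",**f); print(n,{k:np.round(v,3).tolist() for k,v in f.items() if k!="image"})
E
```

```text
{'clock': 0.0, 'q': [-86.876, 10.401, 92.13, 0.001, 77.567, -11.82], 'qvel': [-0.008, 0.146, 0.053, 0.076, -0.054, 0.008], 'effort': [-0.003, -44.488, -35.133, -0.0, 0.009, -0.0], 'eef_pos': [148.268, -555.036, 249.407], 'tcp_rot': [[-0.0, 0.258, -0.966], [0.002, -0.966, -0.258], [-1.0, -0.002, -0.0]], 'force': [-0.156, 0.132, 0.337], 'torque': [-0.02, 0.008, 0.005], 'gripper_width': 85.555}
scene {'K': [[472.808, 0.0, 256.911], [0.0, 472.808, 197.304], [0.0, 0.0, 1.0]], 'world_to_cam': [[-0.991, -0.136, 0.005, 550.811], [-0.123, 0.877, -0.465, -25.508], [0.059, -0.461, -0.885, 1052.549], [0.0, 0.0, 0.0, 1.0]]}
side {'K': [[400.803, 0.0, 255.69], [0.0, 400.803, 186.263], [0.0, 0.0, 1.0]], 'world_to_cam': [[0.974, -0.227, -0.0, -478.04], [-0.14, -0.599, -0.788, 214.657], [0.179, 0.768, -0.615, 689.455], [0.0, 0.0, 0.0, 1.0]]}
wrist {'K': [[275.608, 0.0, 249.097], [0.0, 275.608, 189.687], [0.0, 0.0, 1.0]], 'T_tool_cam': [[-0.0, -0.261, 0.965, -123.315], [1.0, 0.0, 0.001, -0.494], [-0.0, 0.965, 0.261, -65.672], [0.0, 0.0, 0.0, 1.0]]}
```

View pics/scene0.png

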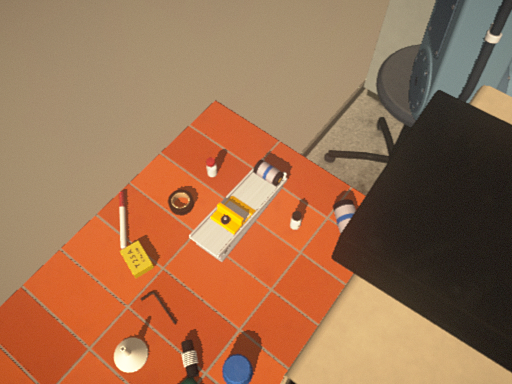

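View pics/side0.png

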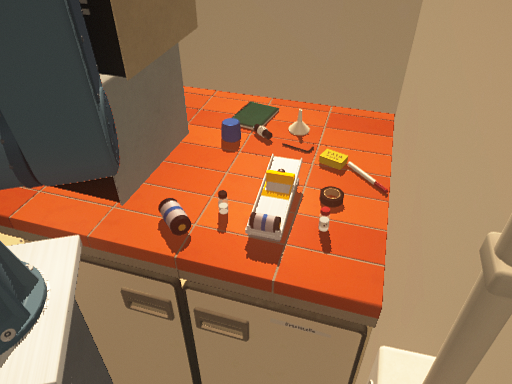

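View pics/wrist0.png

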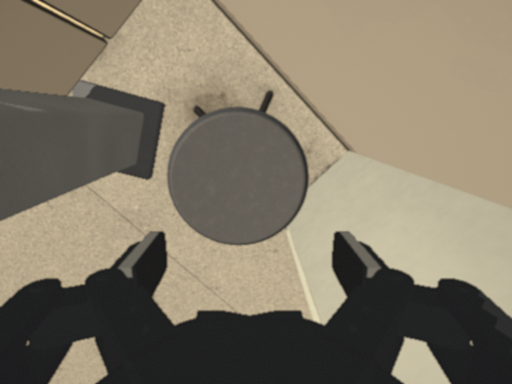

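Candidates: the cylinder in the gutter's low end (scene ~(267,172), side ~(267,222)) and a larger lookalike on the tiles (scene ~(344,215), side ~(175,217)). I choose the smaller one in the gutter and check it in close crops.

```bash
python3 - <<'E'
import cv2, numpy as np
for n,(x0,y0,w,h) in {"scene":(165,140,200,130),"side":(150,145,200,110)}.items():
    im=cv2.imread(f"pics/{n}0.png")[y0:y0+h,x0:x0+w]
    cv2.imwrite(f"pics/{n}0c.png",cv2.resize(im,None,fx=4,fy=4,interpolation=cv2.INTER_CUBIC))
    f=np.load(f"{n}0.npz"); K=f["K"];W=f["world_to_cam"]
    for p in [(148,-555,250),(0,0,0),(300,-500,0),(400,-500,0)]:
        q=W@np.r_[p,1]; u=K@q[:3]; print(n,p,u[:2]/u[2])
E
```

```text
scene (148, -555, 250) [464.51519371 -81.63580452]
scene (0, 0, 0) [504.33735958 185.84625796]
scene (300, -500, 0) [373.87120647  15.26967323]
scene (400, -500, 0) [337.50008763  11.62973193]
side (148, -555, 250) [-357.8285857  1157.76113765]
side (0, 0, 0) [-22.21112946 311.04997173]
side (300, -500, 0) [174.83416987 713.38341547]
side (400, -500, 0) [282.20001431 673.55274093]
```

View pics/scene0c.png

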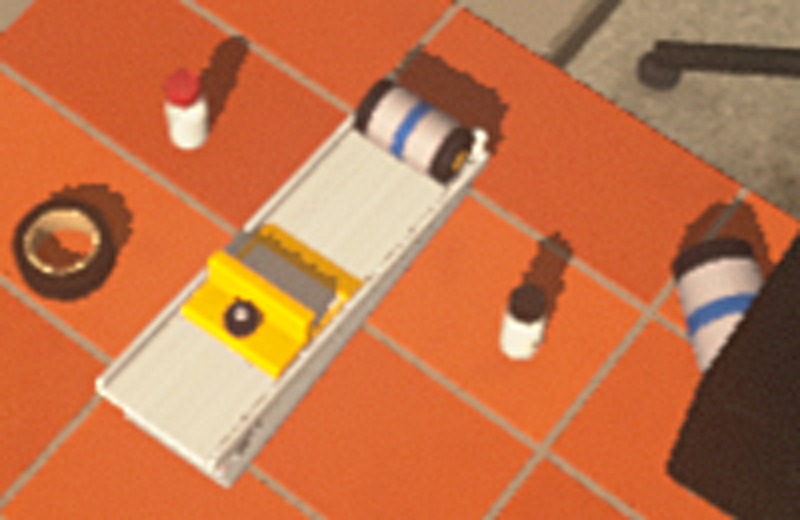

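View pics/side0c.png

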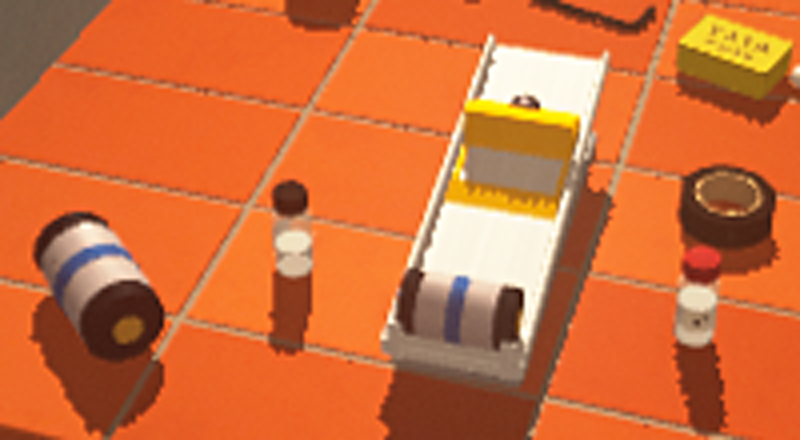

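```bash
cat > h.py <<'E'
import cv2, numpy as np
from scipy.optimize import least_squares
T8=np.tan(np.radians(8));C8=np.cos(np.radians(8));S8=np.sin(np.radians(8))
F={n:dict(np.load(f"{n}0.npz")) for n in("scene","side")}
def proj(n,P):
    P=np.atleast_2d(P);f=F[n];q=P@f["world_to_cam"][:3,:3].T+f["world_to_cam"][:3,3];u=q@f["K"].T;return u[:,:2]/u[:,2:]
def g2w(g,P):
    x,y,a=g[:3];c,s=np.cos(a),np.sin(a);P=np.atleast_2d(P).astype(float)
    return np.c_[x+c*P[:,0]-s*P[:,1],y+s*P[:,0]+c*P[:,1],P[:,2]]
def slope(s,y,n):  # along slope from mid floor, across, normal
    return [s*C8-n*S8, y, 37+s*S8+n*C8]
crop={"scene":(165,140),"side":(150,145)}
E
cat > fit.py <<'E'
from h import *
L=120/C8
pts=[("scene",(100,385),slope(L,37,8)),("scene",(222,465),slope(L,-37,8)),
("side",(490,38),slope(L,37,8)),("side",(607,55),slope(L,-37,8)),
("side",(385,335),slope(-L,37,8)),("side",(524,350),slope(-L,-37,8)),
("scene",(345,122),slope(-L,37,8)),]
def mk(sw):
    return [(n,np.array(p)/4+crop[n],np.array(q)*[1,(-1 if (sw and n=="scene") or (sw==2) else 1),1]) for n,p,q in pts]
best=None
for sw in (0,1,2):
    P=mk(sw)
    for a0 in np.arange(0,6.3,.7):
        r=least_squares(lambda g:np.concatenate([(proj(n,g2w(g,q))[0]-p) for n,p,q in P]),[450,-200,a0])
        if best is None or r.cost<best[0].cost: best=(r,sw)
r,sw=best;print(r.cost,sw,r.x,np.degrees(r.x[2]));print(r.fun.reshape(-1,2).round(1))
g=r.x
np.save("g.npy",g)
E
python3 fit.py
```

```text
82.9390061658528 1 [573.25036965 156.59183604   1.10929318] 63.557817678400184
[[-2.6  2.4]
 [-2.6  2.7]
 [-1.9 -3.1]
 [-0.8 -3.4]
 [-0.1  0.1]
 [ 1.3  2.3]
 [ 5.4 -8.8]]
```

```bash
cat > ov.py <<'E'
from h import *
import sys
def draw(g,out,stop=None,cart=None):
    L=120/C8
    for n in ("scene","side"):
        x0,y0=crop[n];w,h=(200,130) if n=="scene" else (200,110)
        im=cv2.imread(f"pics/{n}0.png")[y0:y0+h,x0:x0+w]; im=cv2.resize(im,None,fx=4,fy=4,interpolation=cv2.INTER_CUBIC)
        def line(P,c,closed=True):
            u=(proj(n,g2w(g,P))+.5-[x0,y0])*4-.5
            cv2.polylines(im,[np.round(u).astype(np.int32)],closed,c,1,cv2.LINE_AA)
        line([slope(s*L,y*37,8) for s,y in((1,1),(1,-1),(-1,-1),(-1,1))],(255,0,255))
        line([slope(s*L,y*33,0) for s,y in((1,1),(1,-1),(-1,-1),(-1,1))],(0,255,0))
        line([[x*120,y*37,0] for x,y in((1,1),(1,-1),(-1,-1),(-1,1))],(255,255,0))
        if stop is not None:
            line([slope(stop+19,y,z) for y,z in((31,0),(31,28),(-31,28),(-31,0))],(255,0,0))
            line([slope(stop+s,y,z) for s,y,z in((-26,31,0),(-11,31,4),(-11,-31,4),(-26,-31,0))],(255,0,0))
        if cart is not None:
            for e in(-30,30):
                line([slope(cart+17*np.cos(t),e,17+17*np.sin(t)) for t in np.arange(0,6.28,.3)],(255,0,0))
        cv2.imwrite(f"pics/{out}_{n}.png",im)
if __name__=="__main__":
    draw(np.load("g.npy"),sys.argv[1],*[float(v) for v in sys.argv[2:]])
E
sed -i '/"scene",(345,122)/s/("scene",(345,122).*8),/ /' fit.py; sed -n 1,9p fit.py; python3 fit.py; python3 ov.py a 10 -97
```

```text
from h import *
L=120/C8
pts=[("scene",(100,385),slope(L,37,8)),("scene",(222,465),slope(L,-37,8)),
("side",(490,38),slope(L,37,8)),("side",(607,55),slope(L,-37,8)),
("side",(385,335),slope(-L,37,8)),("side",(524,350),slope(-L,-37,8)),
("scene",(345,122),slope(-L,37,8)),]
def mk(sw):
    return [(n,np.array(p)/4+crop[n],np.array(q)*[1,(-1 if (sw and n=="scene") or (sw==2) else 1),1]) for n,p,q in pts]
best=None
82.9390061658528 1 [573.25036965 156.59183604   1.10929318] 63.557817678400184
[[-2.6  2.4]
 [-2.6  2.7]
 [-1.9 -3.1]
 [-0.8 -3.4]
 [-0.1  0.1]
 [ 1.3  2.3]
 [ 5.4 -8.8]]
```

View pics/a_scene.png

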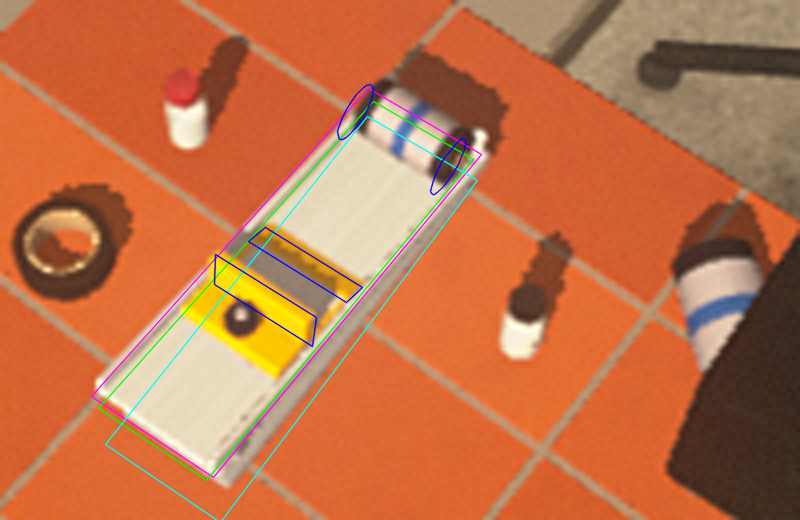

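View pics/a_side.png

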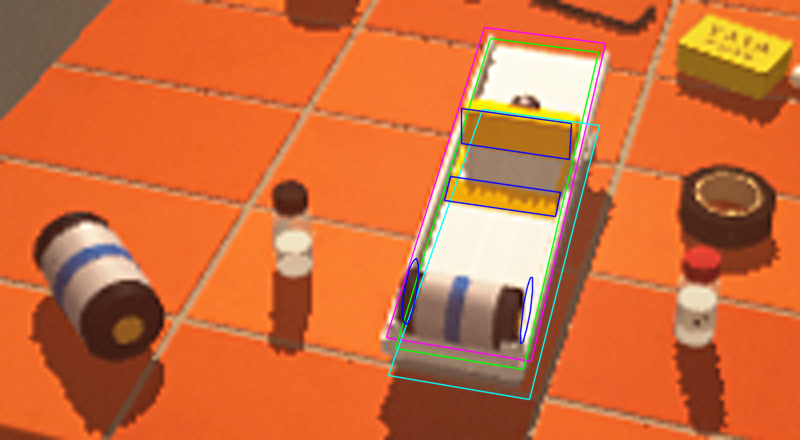

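```bash
cat >> h.py <<'E'
def back(n,u,z=0):
    f=F[n];R=f["world_to_cam"][:3,:3];t=f["world_to_cam"][:3,3]
    c=-R.T@t;d=R.T@np.linalg.solve(f["K"],[*u,1]);return c+d*(z-c[2])/d[2]
E
sed -i 's/^("scene",(345,122).*$/]/' fit.py; python3 fit.py
python3 - <<'E'
from h import *
for n in F: print(n,-F[n]["world_to_cam"][:3,:3].T@F[n]["world_to_cam"][:3,3])
for u in [(115,200),(188,135),(184,90)]: print(u,back("side",u).round())
for z in (0,200,400,600): print(z,[back("scene",u,z).round()[:2].tolist() for u in [(438,92),(332,258),(288,378),(512,365),(354,278)]])
for z in (0,200,400,600): print(z,[back("side",u,z).round()[:2].tolist() for u in [(196,28),(108,74),(100,0),(186,45)]])
E
```

```text
18.723775811051194 1 [571.24095376 152.29860334   7.38341346] 423.03842984503683
[[-1.4  0.1]
 [-1.7  0.5]
 [-1.8 -2. ]
 [-0.6 -2.2]
 [-1.1  1.5]
 [ 0.4  4. ]]
scene [480.77214585 582.99139783 916.99661653]
side [ 372.47649066 -509.08119174  593.33405038]
(115, 200) [217. 255.   0.]
(188, 135) [409. 509.   0.]
(184, 90) [425. 817.   0.]
0 [[136.0, -251.0], [370.0, 223.0], [435.0, 466.0], [26.0, 387.0], [323.0, 260.0]]
200 [[211.0, -69.0], [394.0, 302.0], [445.0, 492.0], [125.0, 430.0], [357.0, 330.0]]
400 [[286.0, 113.0], [418.0, 380.0], [455.0, 517.0], [224.0, 472.0], [392.0, 401.0]]
600 [[362.0, 295.0], [442.0, 459.0], [465.0, 543.0], [324.0, 515.0], [426.0, 471.0]]
0 [[546.0, 1516.0], [160.0, 1024.0], [51.0, 2194.0], [475.0, 1281.0]]
200 [[487.0, 834.0], [232.0, 507.0], [160.0, 1283.0], [441.0, 678.0]]
400 [[429.0, 151.0], [303.0, -10.0], [268.0, 372.0], [406.0, 74.0]]
600 [[371.0, -532.0], [375.0, -526.0], [376.0, -539.0], [371.0, -529.0]]
```

```bash
python3 - <<'E'
import cv2
im=cv2.imread("pics/side0.png")[0:220,0:260]; cv2.imwrite("pics/sL.png",cv2.resize(im,None,fx=2.7,fy=2.7,interpolation=cv2.INTER_CUBIC))
im=cv2.imread("pics/scene0.png")[60:384,270:512]; cv2.imwrite("pics/scR.png",cv2.resize(im,None,fx=1.85,fy=1.85,interpolation=cv2.INTER_CUBIC))
E
```

```text
(no output)
```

View pics/sL.png

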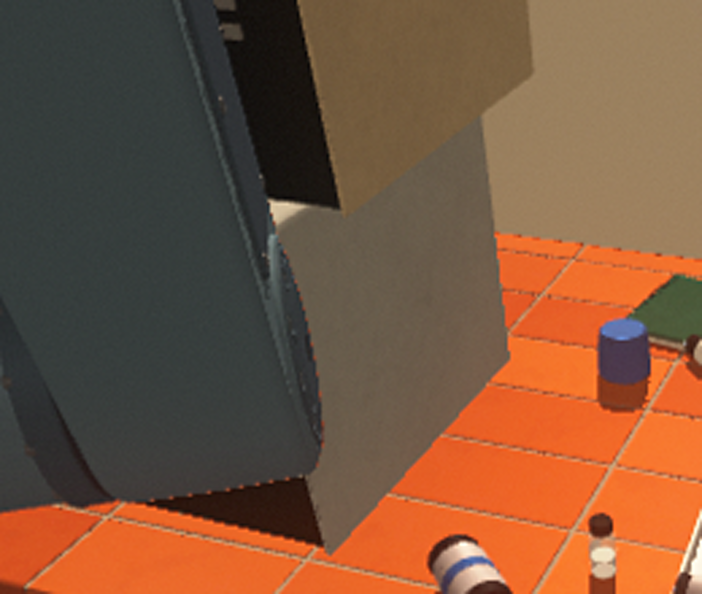

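View pics/scR.png

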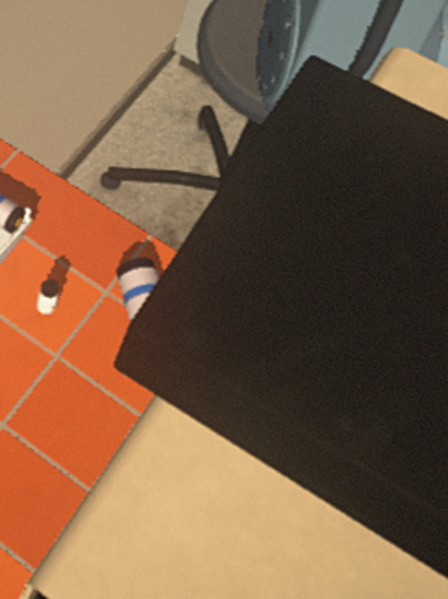

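```bash
python3 - <<'E'
from h import *
near=[back("side",(127,78),z)[:2] for z in range(0,590,10)]
def solve(us,uc,lo=100):
    # xy along side ray zb, scene ray zt: min xy distance over zb,zt
    best=[]
    for zb in range(lo,560,5):
        a=back("side",us,zb)[:2]
        for zt in range(zb,850,5):
            b=back("scene",uc,zt)[:2]; best.append((np.hypot(*(a-b)),zb,zt,*a.round(),*b.round()))
    best.sort(key=lambda t:t[0]); return best[:4]
print("near",solve((127,78),(270+315/1.85,60+57/1.85)))
print("far",solve((196,28),(270+116/1.85,60+367/1.85)))
# lower cabinet
a=back("side",(188.5,132),0);print("lowcab far corner",a, "near",back("side",(121,204),0))
for z in range(150,500,50): print(z,proj("side",[*a[:2],z]),proj("scene",[*a[:2],z]))
E
```

```text
near [(np.float64(2.2029839422651567), 320, 465, np.float64(307.0), np.float64(172.0), np.float64(308.0), np.float64(170.0)), (np.float64(3.7672730920498947), 320, 470, np.float64(307.0), np.float64(172.0), np.float64(310.0), np.float64(174.0)), (np.float64(4.352251526783401), 325, 455, np.float64(308.0), np.float64(159.0), np.float64(304.0), np.float64(161.0)), (np.float64(6.274442765072995), 325, 460, np.float64(308.0), np.float64(159.0), np.float64(306.0), np.float64(165.0))]
far [(np.float64(1.7909206310204346), 295, 730, np.float64(460.0), np.float64(509.0), np.float64(458.0), np.float64(510.0)), (np.float64(1.9690463736018537), 290, 770, np.float64(461.0), np.float64(526.0), np.float64(463.0), np.float64(525.0)), (np.float64(2.5414917823592655), 290, 775, np.float64(461.0), np.float64(526.0), np.float64(463.0), np.float64(527.0)), (np.float64(2.6525781803104103), 295, 735, np.float64(460.0), np.float64(509.0), np.float64(458.0), np.float64(512.0))]
lowcab far corner [412.41398572 525.47329271   0.        ] near [231.11520571 236.86685327   0.        ]
150 [[182.70812794  83.22283626]] [[305.04832735 409.35006086]]
200 [[180.54977331  65.04591234]] [[308.48405571 406.90658761]]
250 [[178.2602542   45.76436622]] [[312.41596309 404.11023426]]
300 [[175.82723954  25.27434964]] [[316.95990026 400.87860831]]
350 [[173.23680252   3.45857583]] [[322.27082787 397.1015025 ]]
400 [[170.47315389 -19.81592691]] [[328.56084155 392.62807546]]
450 [[167.51831982 -44.70052788]] [[336.1281781  387.24622262]]
```

```bash
cat > mv.py <<'E'
import numpy as np, os
from scipy.spatial.transform import Rotation as Ro
def cmd():
    if os.path.exists("cmd.npz"): d=np.load("cmd.npz"); return d["p"],d["R"]
    a=np.radians(-86.878+11.82); y=np.array([np.cos(a),np.sin(a),0]);x=np.array([0,0,-1.]);return np.array([148.281,-555.566,250.288]),np.c_[x,y,np.cross(x,y)]
def tgtR(yaw,tilt): # yaw of uphill (rad), tilt deg
    u=np.array([np.cos(yaw),np.sin(yaw),0]);y=np.array([np.sin(yaw),-np.cos(yaw),0])
    t=np.radians(tilt);x=np.cos(t)*np.array([0,0,-1.])+np.sin(t)*u
    return np.c_[x,y,np.cross(x,y)]
def row(p,R,P=None):
    p0,R0=P or cmd(); rv=Ro.from_matrix(R0.T@R).as_rotvec()/np.pi; return np.round(np.r_[rv,R0.T@(np.array(p)-p0)/200],4)
def apply(r):
    p0,R0=cmd();r=np.array(r,float);p=p0+R0@r[3:6]*200;R=R0@Ro.from_rotvec(r[:3]*np.pi).as_matrix();np.savez("cmd.npz",p=p,R=R);return p,R
E
python3 - <<'E'
from mv import *
from h import *
g=np.load("g.npy");g[2]%=2*np.pi;np.save("g.npy",g);print(g)
p=g2w(g,[-125,0,200])[0];R=tgtR(g[2],30);print(p);r=row(p,R);print(r, np.linalg.norm(r[:3])*180,np.linalg.norm(r[3:]*200))
E
```

```text
[571.24095376 152.29860334   1.10022816]
[514.56685685  40.88474989 200.        ]
[-0.2609  0.1567 -0.0699  0.2514 -2.4092 -2.5385] 56.2077806357803 701.7529152059149
```

drive_tool --rows '[0, 0, 0, 0, -0.9, -0.95, 1, 0, 0, 0, 0, -0.9, -0.95, 1, 0, 0, 0, 0, -0.9, -0.95, 1, 0, 0, 0, 0, -0.9, -0.95, 1, 0, 0, 0, 0, -0.9, -0.95, 1, 0, 0, 0, 0, -0.9, -0.95, 1]' --grip_force 20

```text
clock: 0.9
eef_pos: [285.7, -332.6, 250.5]
tcp_rot: [[-0.0, 0.26, -0.966], [-0.001, -0.966, -0.26], [-1.0, 0.001, 0.0]]
force: [0.0, 0.2, -0.3]
gripper_width: -0.1
```

```bash
python3 - <<'E'
from mv import *
from h import *
print(apply([0,0,0,0,-.9,-.95]))
from cell import readout; print(readout.sense()["eef_pos"], readout.sense()["clock"])
g=np.load("g.npy");p=g2w(g,[-125,0,200])[0];R=tgtR(g[2],30);print(row(p,R))
E
```

```text
(array([ 285.44519235, -332.66246854,  250.288     ]), array([[ 0.        ,  0.25784111, -0.96618733],
       [ 0.        , -0.96618733, -0.25784111],
       [-1.        ,  0.        ,  0.        ]]))
[ 285.71039611 -332.61868428  250.47468747] 0.9
[-0.2609  0.1567 -0.0699  0.2514 -1.5092 -1.5885]
```

Same again, then the rest with the turn.

drive_tool --rows '[0, 0, 0, 0, -0.8, -0.8, 1, 0, 0, 0, 0, -0.8, -0.8, 1, 0, 0, 0, 0, -0.8, -0.8, 1, 0, 0, 0, 0, -0.8, -0.8, 1, 0, 0, 0, 0, -0.8, -0.8, 1]'

```text
clock: 1.52
eef_pos: [399.6, -136.6, 250.2]
tcp_rot: [[-0.0, 0.26, -0.966], [-0.0, -0.966, -0.26], [-1.0, 0.0, 0.0]]
force: [0.2, 0.5, -0.1]
gripper_width: -0.0
```

drive_tool --rows '[-0.26, 0.157, -0.07, 0.25, -0.71, -0.79, 1, -0.26, 0.157, -0.07, 0.25, -0.71, -0.79, 1, -0.26, 0.157, -0.07, 0.25, -0.71, -0.79, 1, -0.26, 0.157, -0.07, 0.25, -0.71, -0.79, 1, -0.26, 0.157, -0.07, 0.25, -0.71, -0.79, 1, -0.26, 0.157, -0.07, 0.25, -0.71, -0.79, 1, -0.26, 0.157, -0.07, 0.25, -0.71, -0.79, 1, -0.26, 0.157, -0.07, 0.25, -0.71, -0.79, 1]'

```text
clock: 2.52
eef_pos: [515.1, 39.6, 200.2]
tcp_rot: [[0.229, 0.889, -0.397], [0.445, -0.458, -0.77], [-0.866, -0.0, -0.5]]
force: [-0.2, -0.1, -0.8]
gripper_width: -0.1
```

```bash
python3 - <<'E'
from mv import *
from h import *
apply([0,0,0,0,-.8,-.8]);print(apply([-0.26, 0.157, -0.07, 0.25, -0.71, -0.79]))
from cell import readout, grab_frame
s=readout.sense(); print(s["clock"],s["eef_pos"],s["q"],s["tcp_rot"],s["force"],s["qvel"])
for n in("wrist","scene","side"):
    f=grab_frame(n);cv2.imwrite(f"pics/{n}1.png",cv2.cvtColor(f["image"],cv2.COLOR_RGB2BGR));
    if n=="wrist": np.savez("w1.npz",p=s["eef_pos"],R=s["tcp_rot"],**f)
E
```

```text
(array([514.82474714,  41.11958004, 200.288     ]), array([[ 2.27920509e-01,  8.90065175e-01, -3.94760973e-01],
       [ 4.46116313e-01, -4.55832933e-01, -7.70192555e-01],
       [-8.65466624e-01, -5.66630399e-04, -5.00966268e-01]]))
2.525 [515.13534337  39.60298005 200.24307494] [-26.82706567   1.08983652 113.46821916  32.47124946  68.70968406
 -12.50128319] [[ 2.28915448e-01  8.88873677e-01 -3.96864338e-01]
 [ 4.44799094e-01 -4.58152222e-01 -7.69578006e-01]
 [-8.65881911e-01 -3.56603824e-04 -5.00248327e-01]] [-0.24508703 -0.08089394 -0.7783191 ] [ 1.0072793  -0.53537895  0.14452934  0.1357312   0.08551392  0.04610243]
```

View pics/wrist1.png

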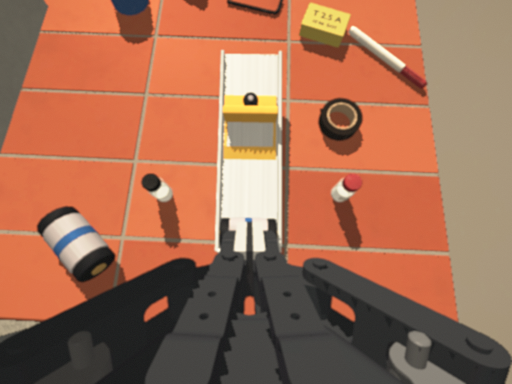

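View pics/scene1.png

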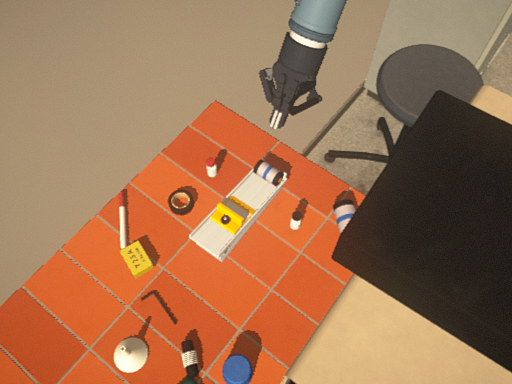

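View pics/side1.png

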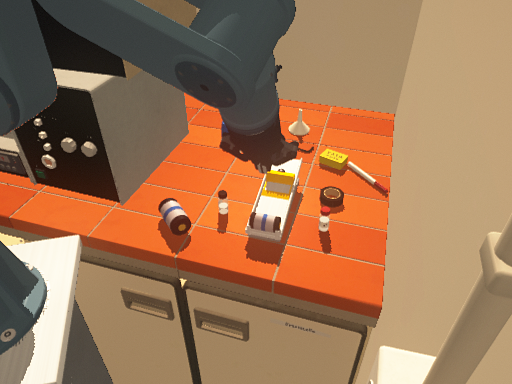

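```bash
python3 - <<'E'
import cv2
im=cv2.imread("pics/wrist1.png")[40:260,180:330]; cv2.imwrite("pics/w1c.png",cv2.resize(im,None,fx=2.7,fy=2.7,interpolation=cv2.INTER_CUBIC)[:600])
im=cv2.imread("pics/wrist1.png")[40:180,190:310]; cv2.imwrite("pics/w1d.png",cv2.resize(im,None,fx=4,fy=4,interpolation=cv2.INTER_CUBIC))
E
```

```text
(no output)
```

View pics/w1c.png

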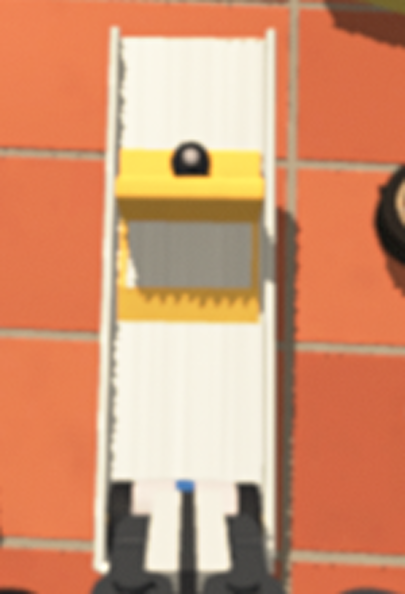

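View pics/w1d.png

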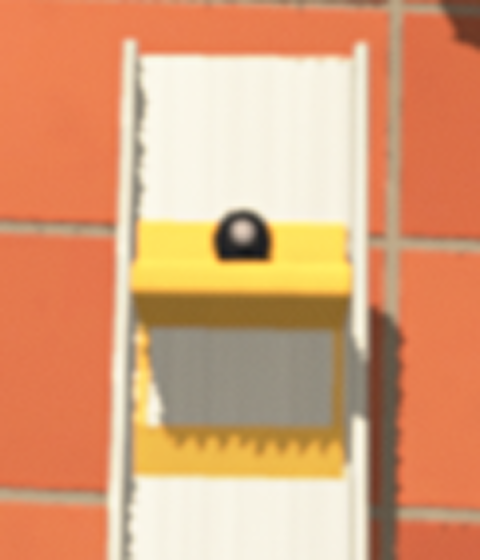

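```bash
cat > fit2.py <<'E'
from h import *
d=np.load("w1.npz");Tc=d["T_tool_cam"];Kw=d["K"]
def pw(P):
    q=(np.atleast_2d(P)-d["p"])@d["R"]; q=(q-Tc[:3,3])@Tc[:3,:3]; u=q@Kw.T; return u[:,:2]/u[:,2:]
L=120/C8
obs=[(p,(190,40),4,f) for p,f in [((125,40),lambda s:slope(L,37,8)),((367,42),lambda s:slope(L,-37,8)),
 ((134,476),lambda s:slope(s-26,31,0)),((344,476),lambda s:slope(s-26,-31,0)),
 ((133,294),lambda s:slope(s+19,31,28)),((350,294),lambda s:slope(s+19,-31,28)),
 ((160,428),lambda s:slope(s-11,24,4)),((334,428),lambda s:slope(s-11,-28.5,4))]]
obs.append(((95,570),(180,40),2.7,lambda s:slope(-L,37,8)))
exec(open("fit.py").read().split("def mk")[0].split("\n",2)[2])
P=[(n,(np.array(p)+.5)/4-.5+crop[n],np.array(q)*[1,(-1 if n=="scene" else 1),1]) for n,p,q in pts]
def fw(v):
    return np.concatenate([pw(g2w(v,f(v[3])))[0]-((np.array(p)+.5)/k-.5+o) for p,o,k,f in obs])
g0=np.r_[np.load("g.npy")[:3],10]
r=least_squares(fw,g0,x_scale=[10,10,.1,10]);print("wrist",r.x,np.degrees(r.x[2]));print(r.fun.reshape(-1,2).round(1))
gw=r.x
r=least_squares(lambda v:np.r_[fw(v),np.concatenate([(proj(n,g2w(v,q))[0]-p) for n,p,q in P])],g0,x_scale=[10,10,.1,10])
print("all",r.x,np.degrees(r.x[2]));print(r.fun.reshape(-1,2).round(1))
np.save("g.npy",r.x);np.save("gw.npy",gw)
E
python3 fit2.py; python3 - <<'E'
import numpy as np
from ov import draw
g=np.load("gw.npy"); draw(g,"b",g[3],-96)
E
```

```text
wrist [573.2053912  152.33417758   1.08071369  12.53433684] 61.920333058442665
[[-0.5 -1.4]
 [ 0.3 -1.2]
 [ 0.   0.2]
 [ 0.1  1. ]
 [-1.1 -0.3]
 [ 1.1  0.5]
 [-0.5 -1. ]
 [ 0.8 -0.4]
 [-0.3  1.9]]
all [572.79859331 152.25971278   1.08638804  12.77273331] 62.24544953877556
[[-1.3 -1.1]
 [-0.5 -1.2]
 [-0.2  0.4]
 [-0.1  0.8]
 [-1.5 -0.1]
 [ 0.7  0.3]
 [-0.8 -0.9]
 [ 0.6 -0.5]
 [-0.   2.3]
 [-2.3 -0.3]
 [-3.   0.5]
 [-0.1 -1.8]
 [ 1.  -1.7]
 [-0.7  1.4]
 [ 0.6  4.3]]
```

View pics/b_scene.png

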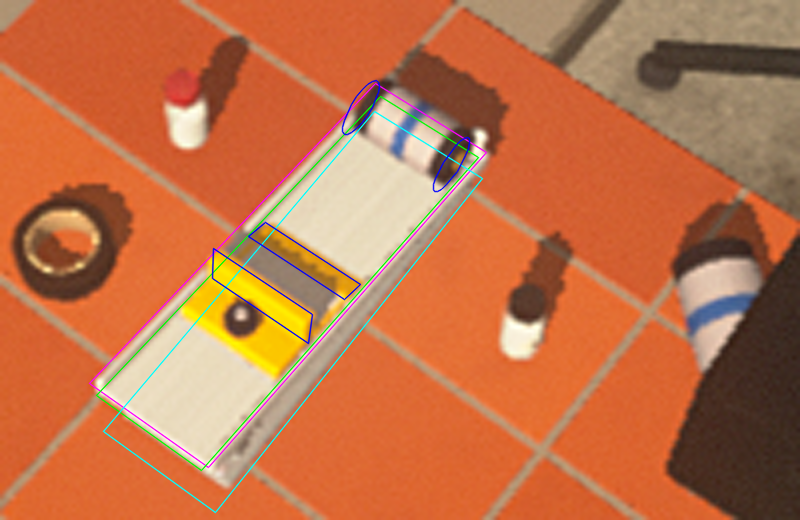

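View pics/b_side.png

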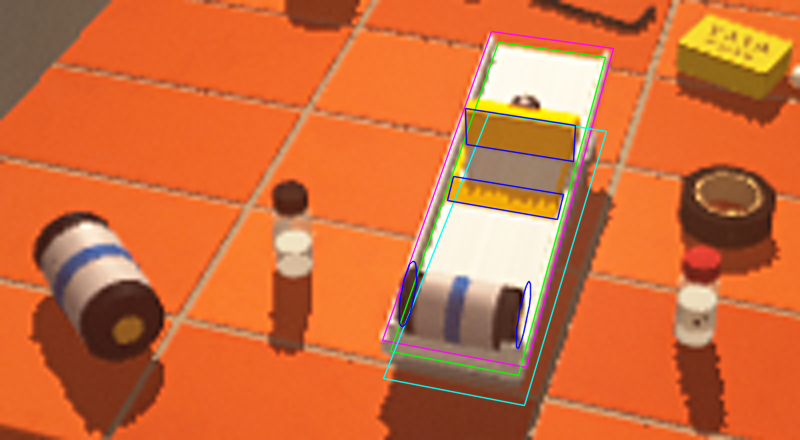

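```bash
cat > plan.py <<'E'
from mv import *
from h import *
G=np.load("gw.npy")
def tcp_for(s,n,y=0,tilt=30,corner=(19,0,-11)):
    R=tgtR(G[2],tilt); return g2w(G,slope(s,y,n))[0]-R@np.array(corner),R
def corner_sn(p,R,corner=(19,0,-11)):
    w=p+R@np.array(corner);c,s=np.cos(G[2]),np.sin(G[2]);d=w[:2]-G[:2];X=c*d[0]+s*d[1];Y=-s*d[0]+c*d[1];Z=w[2]-37
    return np.round([X*C8+Z*S8,Y,-X*S8+Z*C8],1)
E
python3 - <<'E'
from plan import *
p0,R0=cmd()
from cell import readout;s=readout.sense();print(s["eef_pos"]-p0)
a,R=tcp_for(-140,60);b,_=tcp_for(-140,19)
print(row(a,R),row(b,R),np.linalg.norm(row(a,R)[3:]*200))
E
```

```text
[ 0.14062898 -0.32299362  0.18871752]
[ 4.500e-03 -4.000e-04  2.800e-03  3.852e-01 -7.300e-03  4.563e-01] [ 4.500e-03 -4.000e-04  2.800e-03  5.752e-01 -6.700e-03  5.333e-01] 119.43902544813398
```

drive_tool --rows '[0.0045, 0, 0.003, 0.385, -0.007, 0.456, 1, 0.0045, 0, 0.003, 0.385, -0.007, 0.456, 1, 0.0045, 0, 0.003, 0.385, -0.007, 0.456, 1, 0.0045, 0, 0.003, 0.48, -0.007, 0.495, 1, 0.0045, 0, 0.003, 0.575, -0.007, 0.533, 1, 0.0045, 0, 0.003, 0.575, -0.007, 0.533, 1]'

```text
clock: 3.42
eef_pos: [498.3, 11.5, 48.3]
tcp_rot: [[0.236, 0.883, -0.406], [0.442, -0.47, -0.764], [-0.865, 0.001, -0.501]]
force: [0.4, 0.5, 1.7]
gripper_width: -0.1
```

```bash
python3 - <<'E'
from plan import *
p,R=apply([0.0045,0,0.003,0.575,-0.007,0.533])
from cell import readout, grab_frame
s=readout.sense(); print(s["clock"],s["eef_pos"],s["eef_pos"]-p,corner_sn(p,R),corner_sn(s["eef_pos"],s["tcp_rot"]),s["force"],s["q"])
ims=[]
for n in("wrist","scene","side"):
    f=grab_frame(n);im=cv2.cvtColor(f["image"],cv2.COLOR_RGB2BGR);cv2.imwrite(f"pics/{n}2.png",im)
    if n=="wrist": c=im[20:250,140:370]
    if n=="scene": c=im[120:270,180:330]
    if n=="side": c=im[140:260,200:320]
    ims.append(cv2.resize(c,(400,400) if n!="wrist" else (400,400),interpolation=cv2.INTER_CUBIC))
cv2.imwrite("pics/c2.png",np.hstack(ims[1:]));cv2.imwrite("pics/c2w.png",ims[0])
E
```

```text
3.425 [498.33368097  11.53288559  48.34064198] [0.62568625 0.57428985 0.98351464] [-1.399e+02  1.000e-01  1.910e+01] [-139.    -0.2   20. ] [0.44702753 0.53009142 1.70656363] [-31.19248453  16.75775471 118.41496933  38.51687773  53.51581968
 -28.96651878]
```

View pics/c2.png

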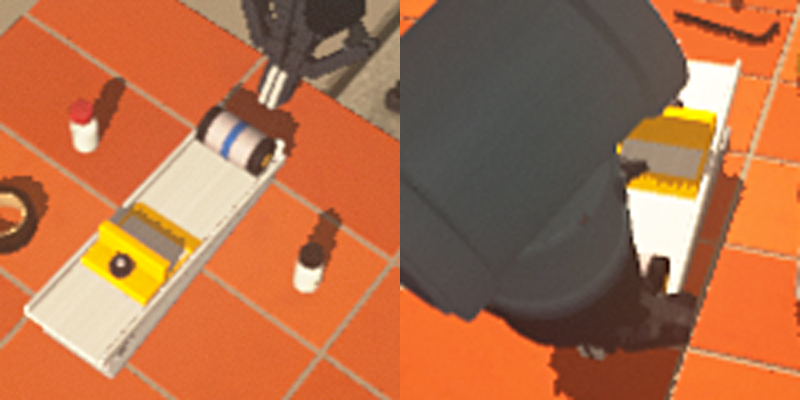

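View pics/c2w.png

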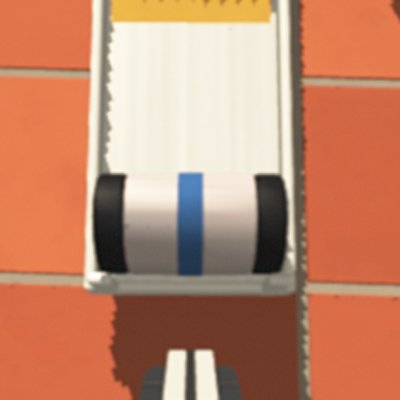

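```bash
python3 - <<'E'
from plan import *
from cell import readout
d=np.load("w1.npz");Tc=d["T_tool_cam"];K=d["K"]
s=readout.sense();p,R=s["eef_pos"],s["tcp_rot"]
def pt(q):
    q=(np.atleast_2d(q)-Tc[:3,3])@Tc[:3,:3];u=q@K.T;return (u[:,:2]/u[:,2:]).round(1)
print(pt([[19,0,-11],[19,0,11],[19,7,-11],[19,14,-11],[6,0,-11]]))
for sc in(-104,-100,-96):
    t=np.linspace(0,6.28,73);P=g2w(G,[slope(sc+17*np.cos(a),0,17+17*np.sin(a)) for a in t]);u=pt((P-p)@R);print(sc,u[:,1].min(),u[:,1].max())
im=cv2.imread("pics/wrist2.png")[100:260,190:310];cv2.imwrite("pics/c2x.png",cv2.resize(im,None,fx=4,fy=4,interpolation=cv2.INTER_CUBIC)[:600])
E
```

```text
[[250.1 218.5]
 [250.1 254.6]
 [262.8 218.5]
 [275.6 218.5]
 [250.2 227.8]]
-104 127.2 186.6
-100 120.4 179.8
-96 113.6 173.1
```

View pics/c2x.png

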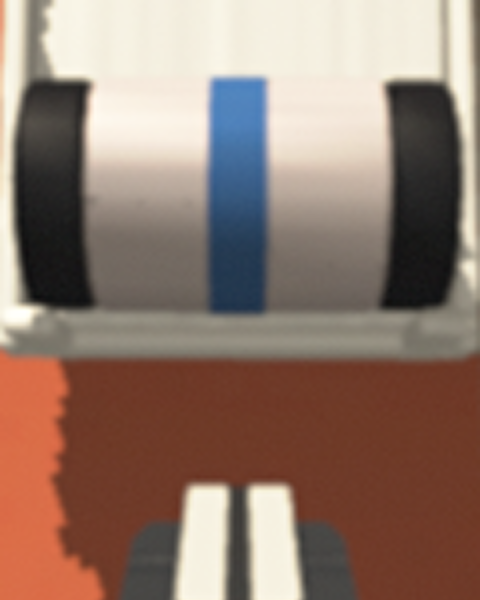

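```bash
python3 - <<'E'
from plan import *
for s_ in(-124,):
    p,R=tcp_for(s_,18);print(row(p,R))
E
```

```text
[ 0.     -0.0004 -0.0002  0.0349  0.0003 -0.0719]
```

drive_tool --rows '[0, 0, 0, 0, 0, 0, 0.67, 0, 0, 0, 0.012, 0, -0.024, 0.67, 0, 0, 0, 0.024, 0, -0.048, 0.67, 0, 0, 0, 0.035, 0, -0.072, 0.67, 0, 0, 0, 0.035, 0, -0.072, 0.67]'

```text
clock: 4.2
eef_pos: [505.3, 25.6, 48.5]
tcp_rot: [[0.236, 0.883, -0.407], [0.442, -0.47, -0.764], [-0.865, 0.0, -0.501]]
force: [0.3, -0.6, -0.1]
gripper_width: 14.0
```

```bash
cat > look.py <<'E'
from plan import *
import sys
from cell import readout, grab_frame
if len(sys.argv)>2: apply(eval(sys.argv[2]))
p,R=cmd()
s=readout.sense(); print(s["clock"],(s["eef_pos"]-p).round(2),"cmd",corner_sn(p,R),"meas",corner_sn(s["eef_pos"],s["tcp_rot"]),"F",s["force"].round(1),"q1",s["q"][:3].round(1),s["gripper_width"])
f=grab_frame("wrist");im=cv2.cvtColor(f["image"],cv2.COLOR_RGB2BGR);cv2.imwrite("pics/w_%s.png"%sys.argv[1],cv2.resize(im[0:260,150:350],None,fx=2.3,fy=2.3,interpolation=cv2.INTER_CUBIC))
d=np.load("w1.npz");Tc=d["T_tool_cam"];K=d["K"]
for sc in(-100,-80,-60,-40,-20,0,12.5):
    P=g2w(G,[slope(sc+17*np.cos(a),0,17+17*np.sin(a)) for a in np.linspace(0,6.28,73)])
    q=((P-s["eef_pos"])@s["tcp_rot"]-Tc[:3,3])@Tc[:3,:3];u=q@K.T;u=u[:,:2]/u[:,2:]*2.3;print(sc,"rows",u[:,1].min().round(),u[:,1].max().round())
E
python3 look.py 3 "[0,0,0,.035,0,-.072]"
```

```text
4.2 [ 0.03  0.52 -0.  ] cmd [-1.24e+02  1.00e-01  1.80e+01] meas [-123.5    0.3   17.9] F [ 0.3 -0.6 -0.1] q1 [-29.1  17.  118. ] 14.046689587571493
-100 rows 336.0 476.0
-80 rows 256.0 395.0
-60 rows 178.0 318.0
-40 rows 101.0 245.0
-20 rows 25.0 174.0
0 rows -48.0 105.0
12.5 rows -93.0 64.0
```

View pics/w_3.png

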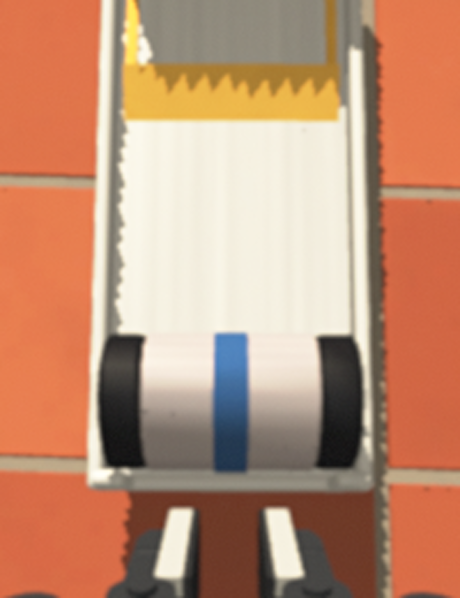

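```bash
python3 - <<'E'
from plan import *
for s_ in(-108,-40):
    p,R=tcp_for(s_,18);print(row(p,R))
E
```

```text
[ 0.     -0.0004 -0.0002  0.03    0.0003 -0.0741]
[ 0.000e+00 -4.000e-04 -2.000e-04  1.577e-01  3.000e-04 -3.892e-01]
```

drive_tool --rows '[0, 0, 0, 0.006, 0, -0.014, 0.67, 0, 0, 0, 0.015, 0, -0.037, 0.67, 0, 0, 0, 0.024, 0, -0.06, 0.67, 0, 0, 0, 0.036, 0, -0.088, 0.67, 0, 0, 0, 0.047, 0, -0.116, 0.67, 0, 0, 0, 0.058, 0, -0.144, 0.67, 0, 0, 0, 0.069, 0, -0.171, 0.67, 0, 0, 0, 0.081, 0, -0.199, 0.67, 0, 0, 0, 0.092, 0, -0.227, 0.67, 0, 0, 0, 0.103, 0, -0.255, 0.67, 0, 0, 0, 0.115, 0, -0.283, 0.67, 0, 0, 0, 0.126, 0, -0.31, 0.67, 0, 0, 0, 0.135, 0, -0.334, 0.67, 0, 0, 0, 0.145, 0, -0.357, 0.67, 0, 0, 0, 0.152, 0, -0.375, 0.67, 0, 0, 0, 0.158, 0, -0.389, 0.67, 0, 0, 0, 0.158, 0, -0.389, 0.67]'

```text
clock: 6.38
eef_pos: [544.4, 98.6, 60.1]
tcp_rot: [[0.236, 0.882, -0.407], [0.442, -0.471, -0.764], [-0.865, 0.0, -0.501]]
force: [-0.2, -0.6, 0.2]
gripper_width: 14.1
```

```bash
python3 look.py 4 "[0,0,0,.158,0,-.389]"
```

```text
6.375 [0.03 0.22 0.01] cmd [-40.    0.   17.9] meas [-39.8   0.1  17.9] F [-0.2 -0.6  0.2] q1 [-18.5  18.3 114.1] 14.0579236880889
-100 rows 687.0 855.0
-80 rows 601.0 758.0
-60 rows 516.0 665.0
-40 rows 433.0 576.0
-20 rows 351.0 491.0
0 rows 271.0 410.0
12.5 rows 221.0 361.0
```

View pics/w_4.png

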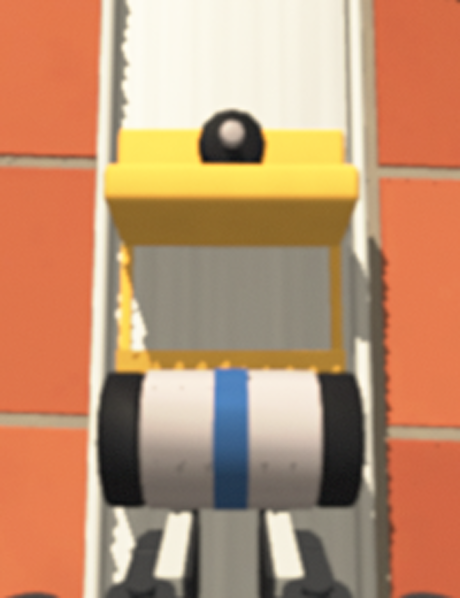

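drive_tool --rows '[0, 0, 0, 0.006, 0, -0.014, 0.67, 0, 0, 0, 0.011, 0, -0.028, 0.67, 0, 0, 0, 0.017, 0, -0.042, 0.67, 0, 0, 0, 0.023, 0, -0.056, 0.67, 0, 0, 0, 0.028, 0, -0.069, 0.67, 0, 0, 0, 0.034, 0, -0.083, 0.67, 0, 0, 0, 0.039, 0, -0.095, 0.67, 0, 0, 0, 0.043, 0, -0.106, 0.67, 0, 0, 0, 0.048, 0, -0.118, 0.67, 0, 0, 0, 0.053, 0, -0.13, 0.67, 0, 0, 0, 0.056, 0, -0.139, 0.67, 0, 0, 0, 0.056, 0, -0.139, 0.67]'

```text
clock: 7.92
eef_pos: [558.4, 124.8, 64.4]
tcp_rot: [[0.236, 0.882, -0.407], [0.442, -0.471, -0.764], [-0.865, 0.0, -0.501]]
force: [0.4, 0.4, -0.7]
gripper_width: 14.2
```

```bash
python3 look.py 5 "[0,0,0,.056,0,-.139]"
```

```text
7.925 [0.04 0.23 0.05] cmd [-10.   0.  18.] meas [-9.8  0.1 18. ] F [ 0.4  0.4 -0.7] q1 [-14.9  19.  112.2] 14.244847884168731
-100 rows 819.0 1010.0
-80 rows 730.0 906.0
-60 rows 643.0 806.0
-40 rows 558.0 710.0
-20 rows 474.0 620.0
0 rows 392.0 533.0
12.5 rows 341.0 481.0
```

View pics/w_5.png

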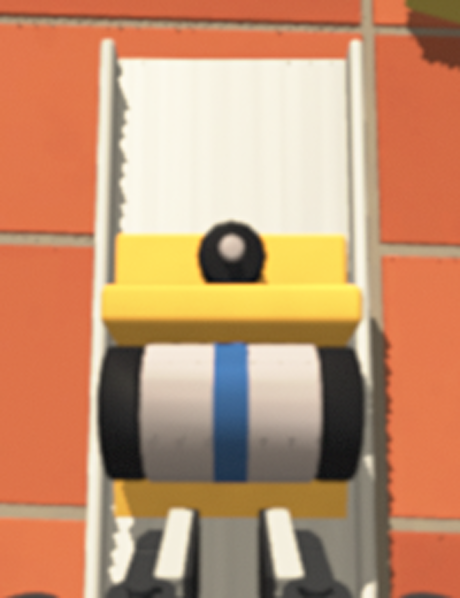

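drive_tool --rows '[0, 0, 0, -0.019, 0, 0.046, 0.67, 0, 0, 0, -0.056, 0, 0.139, 0.67, 0, 0, 0, -0.113, 0, 0.278, 0.67, 0, 0, 0, -0.24, 0, 0.2, 0.67, 0, 0, 0, -0.43, 0, 0.09, 0.67, 0, 0, 0, -0.632, 0, -0.022, 0.67, 0, 0, 0, -0.632, 0, -0.022, 0.67, 0, 0, 0, -0.632, 0, -0.022, 0.67]'

```text
clock: 8.98
eef_pos: [529.7, 71.8, 175.4]
tcp_rot: [[0.236, 0.882, -0.408], [0.442, -0.471, -0.764], [-0.866, 0.0, -0.501]]
force: [-0.7, 0.4, -0.1]
gripper_width: 14.0
```

```bash
python3 look.py 6 "[0,0,0,-.632,0,-.022]"; python3 - <<'E'
from h import *
from cell import grab_frame
ims=[]
for n in("scene","side"):
    im=cv2.cvtColor(grab_frame(n)["image"],cv2.COLOR_RGB2BGR)
    c=im[130:270,170:310] if n=="scene" else im[140:260,210:350]
    a=cv2.imread(f"pics/{n}0.png"); print(n)
    ims.append(cv2.resize(c,(400,400),interpolation=cv2.INTER_CUBIC))
cv2.imwrite("pics/c6.png",np.hstack(ims))
E
```

```text
8.975 [-0.54 -0.28 -0.54] cmd [-5.340e+01  1.000e-01  1.368e+02] meas [-54.    0.5 136.3] F [-0.7  0.4 -0.1] q1 [-22.3   4.2 113.5] 13.98562208931631
-100 rows 576.0 661.0
-80 rows 528.0 611.0
-60 rows 481.0 562.0
-40 rows 435.0 514.0
-20 rows 389.0 467.0
0 rows 343.0 421.0
12.5 rows 315.0 393.0
scene
side
```

View pics/w_6.png

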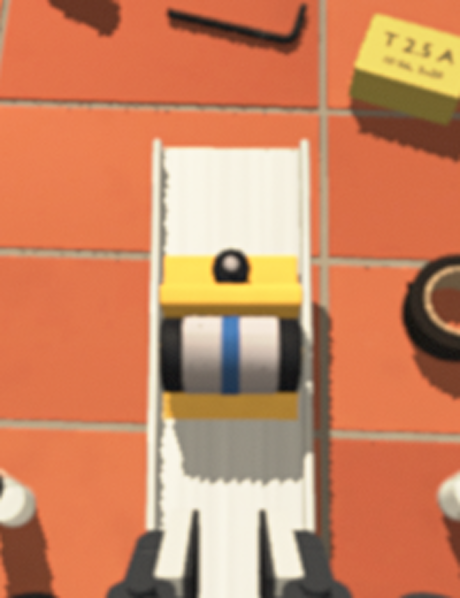

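View pics/c6.png

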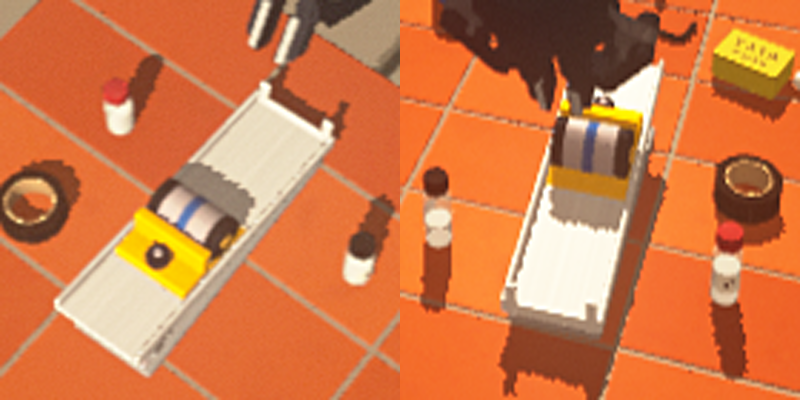

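The cartridge spans wrist-crop rows 315–393, exactly what I predict for the seat. The stop, vials and tape are unmoved, and the fingers are clear, so I hand in.

```bash
python3 -c "
from cell import workorder; print(workorder.finish_job())"
```

```text
the job is handed in; nothing more can be done
None
```

The cartridge is seated in the pocket against the yellow stop, and I handed the job in at about 9 s of the 40 s allowed.

- **The push:** I chose the smaller cartridge, the one in the gutter. I pushed it with nearly closed fingertips, the tool tilted 30°, up the slope and over the ramp edge until it dropped in. I then backed off downhill and lifted clear.
- **Last checks:** After I backed off, the wrist picture showed the cartridge at rows 315–393. That is where I predicted it for the seat, 12.5 mm above mid-length, and it had not rolled back.
- **Surroundings:** By eye, the stop, vials and tape roll were where they started. The force readings I saw never passed about 2 N, but I only read them at the end of each move.
- **Disagreements:** The scene and side camera fits differed from the wrist fit by up to about 4 pixels, so I relied on the wrist view. The fingertips also reached 1–3 mm less than the nominal 19 mm, which I allowed for.

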